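# Hold a circuit board down on a pin-contact programming jig

### The job

Load the programming jig and keep it pressed: lift the green circuit board off its stand and set it down gently, component side up, between the guide pins of the jig's sprung plate, flat on the four posts, with its metal USB socket at the end away from the press arm's hinge, and let go of it. Then swing the press arm down by its black handle until the sprung plate is level with the two metal rails beside it, never so far that it hits its bottom stop, and keep it level for the three seconds the programming takes. The arm springs open by itself, so finish while still holding it down; leave the flux bottle, multimeter and tweezers where they are.

Things in the scene. Friction and masses are not known exactly. Their poses are not given: they have to be found in the camera images.
- board: Green circuit board, loose, 50 x 72 mm (x by y), 30 to 55 g. Origin: centre of its outline, 2.4 mm below the underside of the plate, which spans z 2.4 to 4.4 mm. Components on top, inside the outline, reach z = 13 mm: a white header along the -x edge (y 2 to 24 mm), two capacitors, a chip, a metal USB socket at the middle of the -y end.
- usb (a point): Mouth of the USB socket, at the middle of the board's -y end. In the nest this end points away from the hinge, so the board's +y lies along the nest's +x.
- stand: Black stand on which the board starts, fixed: plate 40 x 62 x 6 mm with four 12 mm brass posts at x = +-16.5, y = +-27 mm, origin under its centre. The board lies on the posts with its axes along the stand's, underside 18 mm above the table; its long edges overhang the plate by 5 mm, to grip it across its 50 mm width. (The board by the tool case is not meant.)
- nest (a point): Centre of the nest, at the tops of the four 8 mm brass posts that carry the board's underside; 48 mm above the table at rest, sinks with the sprung plate (90 x 88 x 8 mm, upper face 8 mm below this point). Axes are the jig's: x to the hinge, y left, z up. A seated board's origin is 2.4 mm below this point. The fixed rails at y = +-50 mm have their tops 34 mm above the table.
- guide_pin (a point): Tip of one of the eight steel guide pins (5.6 mm thick, tips rounded) that stand on the plate and end 7.5 mm above the post tops: four at nest x = +-27.5 mm beside the board's long edges, four at y = +-13.5 mm at its ends, 1.2 mm play on each side. This one is at x = -27.5, y = 29 mm. Between x = -24 and 24 mm fingers have free room beside the long edges, down to the plate.
- carrier (a joint): Travel of the sprung plate in m: 0 at rest, grows downward; 0.006 is level with the rails, bottom stop at 0.010. Its springs push up with 4 N at rest plus 2 N per mm. The arm's feet press on the board, and the board on the plate; with no board in the nest the arm does not move the plate.
- hinge (a point): Middle of the press arm's hinge axis, which runs along y; fixed on the jig, 84 mm behind the nest's centre, 78 mm above the table; axes are the jig's. The jig's plywood base, 220 x 120 mm and 18 mm high, is fixed to the table and reaches from 88 mm in front of the nest's centre to 132 mm behind it.
- handle (a point): On the axis of the press arm's round black grip, 175 mm from the hinge; the grip is 15 to 17 mm thick and runs from 118 to 202 mm from the hinge. Open: 124 mm behind the nest's centre, 248 mm above the table; level: 91 mm in front of it, 78 mm above the table. It can be pinched along the jig's y from above and turns between the fingers, or be pushed from behind and above.
- press_arm: Steel press arm, origin on the hinge; it swings in the jig's x-z plane about y and has no catch. Open it leans back 13 degrees past upright. Two rubber feet, 95 mm from the hinge and 8 mm either side of the middle, meet the board 11 mm in front of the nest's centre when the arm is 0.06 rad above level; with the arm level the plate is level with the rails, within about 1 mm.
- feet (a point): Between the two rubber feet under the press arm, 95 mm from the hinge along the arm and 34 mm below its axis. The arm's own spring pushes the handle open with 0.5 to 2 N; pushing down at the grip, about 10 N in all keep the plate level with the rails and about 14 N reach the bottom stop.
- flux_bottle: Bystander: small white needle bottle with a red cap, 29 mm across, 95 mm tall, loose; origin at the centre of its foot.
- multimeter: Bystander: yellow and black multimeter, 148 x 80 x 44 mm, loose; origin at the centre of its underside.
- tweezers: Bystander: steel tweezers lying flat, 13 x 122 x 9 mm, loose; origin at the centre of their underside.
There are look-alikes about, which are no part of the job. What is meant by the board is not pink, and is the larger of those in its own colour.

How it is judged:
On the way, in this order (a step that is already met when the one before it is completed fails the run):
1. the board lies flat in the nest, USB end away from the hinge, released, with the plate still up (x of board in the frame of nest between -0.0025 and 0.0025 m and y of board in the frame of nest between -0.0025 and 0.0025 m and z of board in the frame of nest between -0.006 and 0.0005 m and angle between board's own z axis and vertical below 0.06 rad and x of usb in the frame of nest below -0.025 m and contact force between the fingers and board below 0.2 N and value of joint carrier below 0.002 m and linear speed of board below 0.02 m/s), for 0.3 s.
2. the press arm, held by the robot, keeps the plate level with the rails (within 2 mm) for three seconds (x of board in the frame of nest between -0.0025 and 0.0025 m and y of board in the frame of nest between -0.0025 and 0.0025 m and z of board in the frame of nest between -0.006 and 0.0005 m and angle between board's own z axis and vertical below 0.06 rad and x of usb in the frame of nest below -0.025 m and value of joint carrier between 0.004 and 0.008 m and contact force between press_arm and board above 6 N and contact force between any of the fingers, the arm and press_arm above 2 N and contact force between the fingers and board below 0.2 N), for 3 s.
At the end, for the whole second after the job is handed in: The board lies in the nest (centre within 2.5 mm, on its posts, flat, USB end away from the hinge), not touched by the fingers; the robot still pushes the press arm with over 2 N, its feet press the board with over 6 N, and the plate is at 6 mm travel within 2 mm and at rest (all of step 2 and velocity of joint carrier below 0.005 m/s); the arm keeps its last pose, push and grip.
It fails at once if the sprung plate is driven to its bottom stop (value of joint carrier above 0.0095 m).
It fails at once if the board is dropped into the jig (horizontal distance between board and nest below 0.04 m and linear speed of board above 0.45 m/s and contact force between the fingers and board below 0.1 N).
It fails at once if a bystander is knocked or moved by over 30 mm (distance of any of flux_bottle, multimeter, tweezers from where it was at the start of the episode above 0.03 m or angle between flux_bottle's own z axis and vertical above 0.5 rad).
It also fails if it takes over 72 s, if anything falls off the work surface, if the arm or the gripper's body presses on something with over 40 N, if the wrist force passes 120 N, or if a joint passes its speed limit or range.

### The arm

A 7-joint arm with a two-finger parallel gripper is mounted at the origin on a cart in front of the work surface, level with it; the furniture and walls round the work are solid. World frame = base frame: x ahead of the robot, y to its left, z up, the work surface at z = 0. Lengths are in m, angles in rad, forces in N, time in s.
With the tool pointing down it reaches from about 0.4 to 0.85 m from the base axis. Payload 10.4 kg.
Tool frame: the origin (TCP) lies at the centre of the arm's flange, where the gripper is bolted on; the fingertips stand 182 mm ahead of it and the grasp point (between the pads) lies 164 mm ahead of it; z points along the fingers, y is the line along which they close (so a half turn about z gives the same grasp; the last joint's range is limited). The gripper opens to 87 mm and grips with 3 to 60 N. Pads are 19 mm wide; open, the fingers measure 117 mm over their backs; the gripper's body (75 mm by 190 mm) begins 51 mm behind the grasp point.
Start: joints at [1.291, 0.332, -0.065, 1.46, 0.022, 1.35, -0.088], TCP at [0.159, -0.605, 0.405] pointing down, gripper open.
Joint ranges: [-2.6, 2.6], [-0.5, 2.12], [-1.47, 1.34], [0.16, 2.42], [-1.27, 4.41], [0.06, 2.06], [-2.6, 2.6]. Speed limits (rad/s): [2.22, 2.22, 2.79, 2.79, 3.14, 3.14, 3.14].

### API

Orientations are given as a unit quaternion [x, y, z, w].
In Python, from bench import r, eyes, job gives the robot as it stands. The module is installed in compiled form; this text tells all that it offers.
- The arm moves only by the shell command python3 -m inch 'ROWS' [OPENING] [FORCE]. ROWS is JSON, a list of rows, each a list of 6 numbers: the shift along the tool's x, y, z normalised to -1 to 1, where 1 is 4 cm, then the turn, a rotation vector about the tool's x, y, z normalised to -1 to 1, where 1 is 0.12 rad. In form: [[x, y, z, wx, wy, wz], ...]. A call has exactly 5 rows; each row shifts and turns the commanded pose from where the row before left it, along the tool's axes as they then stand; what a row does not reach is not made up. A row lasts 1/12 s, in which the tool goes at most 41.7 mm and 7.16 degrees, less where a joint would pass 70% of its speed; a pose out of reach is approached as far as the arm can. A call with a number of a shift or a turn outside -1 to 1 is refused whole. A call with a gripper value outside its range is refused whole. OPENING is the gripper command: -1 is shut, 1 is fully open, values between are in proportion, set as the call begins (- or left out, the last holds). The fingers move at their own pace and stop on an object; FORCE is the grip in N (left out, the last holds). Time passes only in rows, so rows that do not move let the fingers close, or fill a call up. It gives the time, the measured TCP pose, the force, the opening and the grip force at its end, in the units of the state.
- r.read_state(): the state, without advancing time (a new reading comes with each control period).
- eyes.camera(name): name is "scene" or "top" or "wrist"; returns a dict with "pixels" (384x512x3 uint8, red, green, blue), "fx", "fy", "cx", "cy" (pixels), "extrinsics" (4x4, takes a point from camera to world coordinates). Camera axes: x right, y down, z forward; pixel columns grow to the right and rows downward; lengths in m; the calibration is good to about 2 mm. The wrist camera is an equidistant fisheye: a pixel r from the principal point sees the ray r / f radians off the axis. A picture is of the moment at which its call begins. There is no depth.
- job.close_job(): hands the job in; it is judged then, once.
The state is a dict: "time": time; "joint_positions": joint angles; "joint_vel": joint speeds; "joint_torque": joint torques, N m; "ee_pos": TCP position; "eef_rot": TCP orientation; "ft_force": force on the tool from outside, world axes, zero at the start; "torque": the same for the moment, N m; "width": finger opening in m; "grip_force": force on a finger pad.
Only numpy, scipy, OpenCV 4.12 (cv2) and the standard library are available. Lean on these libraries where they do the work, as an engineer would, in place of code of your own. Each camera call takes 0.05 s, during which the arm holds its last target. There are 200 camera calls.

## Working session

There is one attempt and no reset: what is moved stays moved. The work goes in short steps, Python scripts to look and compute and a shell command to move; the robot and the scene stay as the last step left them, time stands still between calls to the robot, and variables do not carry over. Pictures are saved under pics/ and viewed, at most 10 in all, crops included, and the job is handed in when it is done.

```bash
mkdir -p pics; cat > h.py <<'E'
import numpy as np, cv2, json
from bench import r, eyes, job
from scipy.spatial.transform import Rotation as R
def snap(n,f):
    c=eyes.camera(n); np.save('pics/'+f+'.npy',{k:np.array(v) for k,v in c.items()},allow_pickle=True)
    return c
def save(c,f,box=None,s=1):
    p=c['pixels'][:,:,::-1]
    if box: p=p[box[1]:box[3],box[0]:box[2]]
    cv2.imwrite('pics/'+f+'.png',cv2.resize(p,None,fx=s,fy=s,interpolation=cv2.INTER_CUBIC))
def load(f): return np.load('pics/'+f+'.npy',allow_pickle=True).item()
def ray(c,u,v,fish=False):
    E=np.array(c['extrinsics']); x=(u-c['cx'])/c['fx']; y=(v-c['cy'])/c['fy']
    if fish:
        t=np.hypot(x,y); d=np.array([x/t*np.sin(t),y/t*np.sin(t),np.cos(t)]) if t>0 else np.array([0,0,1.])
    else: d=np.array([x,y,1.])
    return E[:3,3],E[:3,:3]@d
def at(c,u,v,z,fish=False):
    o,d=ray(c,u,v,fish); return o+d*(z-o[2])/d[2]
def proj(c,p,fish=False):
    E=np.array(c['extrinsics']); q=E[:3,:3].T@(np.array(p)-E[:3,3])
    if fish:
        rr=np.hypot(q[0],q[1]); t=np.arctan2(rr,q[2]); return c['cx']+c['fx']*t*q[0]/rr, c['cy']+c['fy']*t*q[1]/rr
    return c['cx']+c['fx']*q[0]/q[2], c['cy']+c['fy']*q[1]/q[2]
E
python3 - <<'E'
from h import *
a=snap('top','top0');b=snap('scene','sc0')
for c in(a,b): print(c['fx'],c['cx'],c['cy'],np.round(c['extrinsics'],3).tolist())
save(a,'top0',None,1.5);save(b,'sc0',None,1.5)
s=r.read_state();print({k:np.round(v,3).tolist() for k,v in s.items()})
E
```

```text
426.29300579013056 259.4512807765267 194.91258131682386 [[-0.016, -0.998, 0.063, 0.415], [-1.0, 0.015, -0.019, 0.039], [0.018, -0.063, -0.998, 1.435], [0.0, 0.0, 0.0, 1.0]]
351.3886277921624 256.83773278875503 185.05934955810505 [[-0.83, -0.24, 0.503, 0.038], [-0.558, 0.368, -0.744, 0.696], [-0.006, -0.898, -0.439, 0.542], [0.0, 0.0, 0.0, 1.0]]
{'time': 0.1, 'joint_positions': [1.291, 0.333, -0.065, 1.461, 0.022, 1.35, -0.088], 'joint_vel': [0.001, -0.0, -0.001, -0.001, 0.001, -0.002, 0.001], 'joint_torque': [0.002, -62.454, 0.025, -39.072, -0.062, 0.036, 0.0], 'ee_pos': [0.159, -0.604, 0.404], 'eef_rot': [0.992, 0.128, -0.0, -0.001], 'ft_force': [-0.745, -0.431, -0.125], 'torque': [-0.023, -0.02, -0.021], 'grip_force': 0.0, 'width': 0.087}
```

View pics/top0.png

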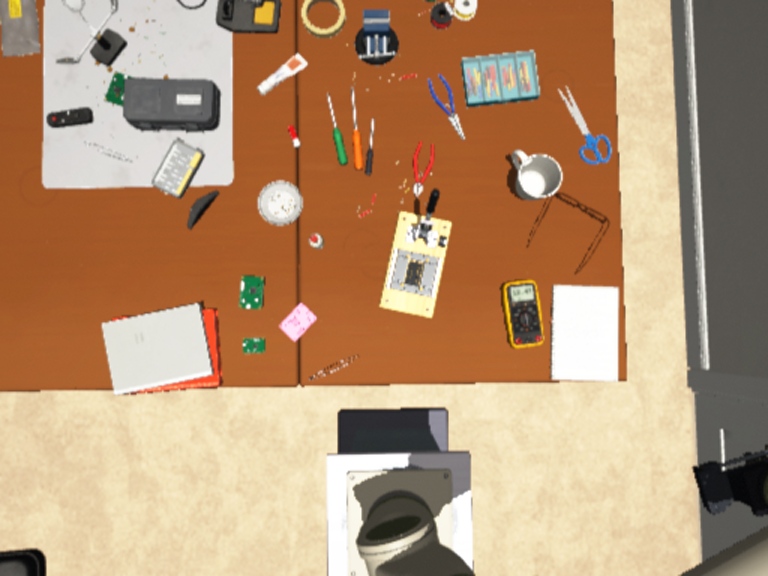

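View pics/sc0.png

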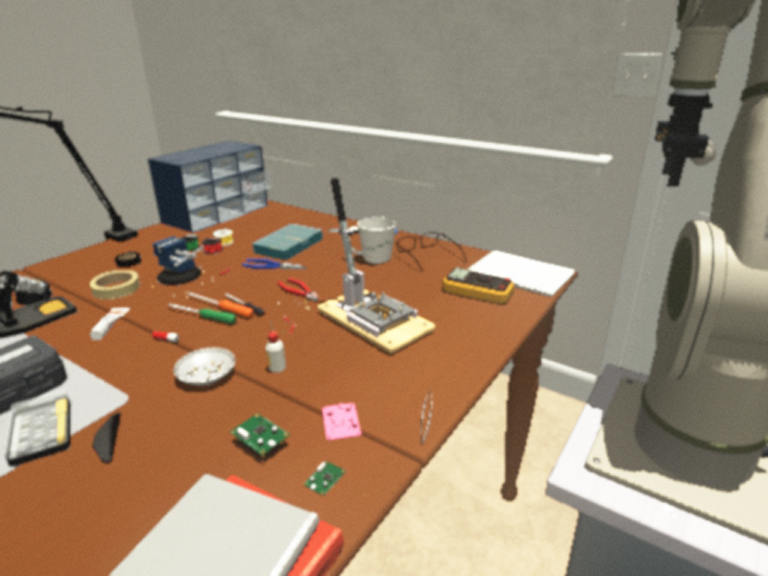

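The top view shows the board at about (252,292) in the picture and the jig at (416,270), with its hinge end up in the picture (far from the robot). The smaller green board at (254,345) is a decoy. I'll enlarge both.

```bash
python3 - <<'E'
from h import *
a=load('top0');p=a['pixels'][:,:,::-1]
f=lambda b,s:cv2.resize(p[b[1]:b[3],b[0]:b[2]],None,fx=s,fy=s,interpolation=cv2.INTER_CUBIC)
A=f((150,175,190,215),10);B=f((245,135,310,215),7)
im=np.zeros((560,400+455,3),np.uint8);im[:400,:400]=A;im[:,400:]=B
im=im[:, :]; cv2.imwrite('pics/crop0.png',cv2.resize(im,(800,524)))
print(at(a,168,195,.022),at(a,277,181,.048))
E
```

```text
[0.50876604 0.31452607 0.022     ] [ 0.54747483 -0.0457135   0.048     ]
```

View pics/crop0.png

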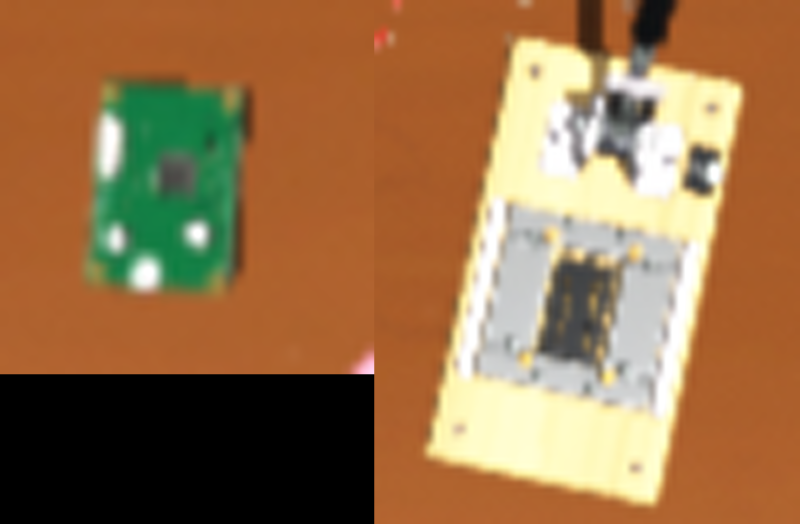

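```bash
python3 - <<'E'
from h import *
a=load('top0')
B=np.array([at(a,150+u/9.357,175+v/9.357,.022)[:2] for u,v in [(105,82),(243,88),(226,291),(88,282)]])
print(B.round(4),B.mean(0)); 
f=lambda P:(np.degrees(np.arctan2(*((P[0]+P[1]-P[2]-P[3])[::-1]))),np.linalg.norm(P[0]-P[3]),np.linalg.norm(P[0]-P[1]))
print(f(B))
J=np.array([at(a,245+(u-374)/6.55,135+v/6.55,.018)[:2] for u,v in [(515,38),(742,85),(657,503),(430,455)]])
N=np.array([at(a,245+(u-374)/6.55,135+v/6.55,.048)[:2] for u,v in [(552,235),(635,253),(610,378),(526,358)]])
t=f(J);print(J.mean(0),t);x=np.array([np.cos(np.radians(t[0])),np.sin(np.radians(t[0]))]);print(J.mean(0)-.022*x);print(N.mean(0),f(N))
s=r.read_state();print(R.from_quat(s['eef_rot']).as_matrix().round(3))
E
```

```text
[[0.5464 0.3368]
 [0.5436 0.2881]
 [0.4717 0.2944]
 [0.4756 0.3429]] [0.50933223 0.31554434]
(np.float64(-4.963216085740248), np.float64(0.07103016326814116), np.float64(0.04877273633273629))
[ 0.56676138 -0.04919463] (np.float64(-12.548299819886394), np.float64(0.218352416736905), np.float64(0.1189169083868411))
[ 0.54528689 -0.04441486]
[ 0.54518691 -0.04425657] (np.float64(-12.663468389864665), np.float64(0.06303820813376929), np.float64(0.042456665359802574))
[[ 0.967  0.254 -0.   ]
 [ 0.254 -0.967  0.001]
 [-0.    -0.001 -1.   ]]
```

Nest is at about (0.545, -0.044) with yaw -12.6°. The board is at (0.509, 0.3155) with yaw -5° and its USB end already faces the robot. Next I swing over to the board.

```bash
cat >> h.py <<'E'
def go(x,y,z,yaw):
    "remaining move: units in tool axes as they will be after the turn"
    s=r.read_state();M=R.from_quat(s['eef_rot']);t=np.radians(yaw)
    T=R.from_matrix(np.array([[np.cos(t),np.sin(t),0],[np.sin(t),-np.cos(t),0],[0,0,-1.]]))
    print('t',round(s['time'],2),'pos',np.round(s['ee_pos'],4),'shift',(T.inv().apply(np.array([x,y,z])-s['ee_pos'])/.04).round(3),'turn',((M.inv()*T).as_rotvec()/.12).round(3),'F',np.round(s['ft_force'],2),'w',round(float(s['width']),4),'g',round(float(s['grip_force']),2))
E
python3 -m inch '[[0,0,0,0,0,0.956],[0,0,0,0,0,0.956],[0,0,0,0,0,0.956],[0.49,-0.82,0,0,0,0],[0.49,-0.82,0,0,0,0]]' 1 20
python3 -m inch '[[0.49,-0.82,0,0,0,0],[0.49,-0.82,0,0,0,0],[0.49,-0.82,0,0,0,0],[0.49,-0.82,0,0,0,0],[0.49,-0.82,0,0,0,0]]'
python3 -m inch '[[0.49,-0.82,0,0,0,0],[0.49,-0.82,0,0,0,0],[0.49,-0.82,0,0,0,0],[0.49,-0.82,0,0,0,0],[0.49,-0.82,0,0,0,0]]'
python3 -c "
from h import *
go(.47,.1,.4,-5);go(.509,.3155,.3,-5)"
```

```text
time: 0.52
ee_pos: [0.2024, -0.5427, 0.4037]
eef_rot: [0.999, -0.046, -0.001, -0.0]
ft_force: [2.1, 0.5, 1.1]
width: 0.0867
grip_force: 0.0
time: 0.93
ee_pos: [0.3161, -0.3859, 0.4046]
eef_rot: [0.999, -0.044, -0.0, 0.0]
ft_force: [0.6, -1.1, 0.1]
width: 0.0868
grip_force: 0.0
time: 1.35
ee_pos: [0.428, -0.2311, 0.4047]
eef_rot: [0.999, -0.044, -0.0, 0.0]
ft_force: [0.8, -0.5, 0.5]
width: 0.0872
grip_force: 0.0
t 1.35 pos [ 0.428  -0.2311  0.4047] shift [ 0.325 -8.339  0.117] turn [ 0.002  0.001 -0.002] F [ 0.85 -0.47  0.52] w 0.0872 g 0.0
t 1.35 pos [ 0.428  -0.2311  0.4047] shift [  0.826 -13.791   2.617] turn [ 0.002  0.001 -0.002] F [ 0.85 -0.47  0.52] w 0.0872 g 0.0
```

```bash

python3 -m inch '[[0.05,-0.92,0,0,0,0],[0.05,-0.92,0,0,0,0],[0.05,-0.92,0,0,0,0],[0.05,-0.92,0,0,0,0],[0.05,-0.92,0,0,0,0]]' >/dev/null
python3 -m inch '[[0.05,-0.92,0,0,0,0],[0.05,-0.92,0,0,0,0],[0.05,-0.92,0,0,0,0],[0.05,-0.92,0,0,0,0],[0.05,-0.92,0,0,0,0]]'  >/dev/null
python3 -m inch '[[0.05,-0.8,0.5,0,0,0],[0.05,-0.8,0.5,0,0,0],[0.05,-0.8,0.5,0,0,0],[0.05,-0.8,0.5,0,0,0],[0.05,-0.8,0.5,0,0,0]]' >/dev/null
python3 -m inch '[[0,0,0,0,0,0],[0,0,0,0,0,0],[0,0,0,0,0,0],[0,0,0,0,0,0],[0,0,0,0,0,0]]'
python3 -c "
from h import *
go(.509,.3155,.3,-5)
c=snap('wrist','w1');print(c['fx'],c['cx'],c['cy'],np.round(c['extrinsics'],3).tolist())
u,v=proj(c,[.509,.3155,.022],True);print(u,v)
x0,y0=int(u)-90,int(v)-70
x0=max(0,min(x0,512-180));y0=max(0,min(y0,384-140));print(x0,y0)
save(c,'w1',(x0,y0,x0+180,y0+140),4)"
```

```text
time: 3.02
ee_pos: [0.5039, 0.2892, 0.3057]
eef_rot: [0.999, -0.045, 0.001, 0.0]
ft_force: [-0.7, 0.4, -1.1]
width: 0.0876
grip_force: 0.0
t 3.02 pos [0.5039 0.2892 0.3057] shift [ 0.069 -0.667  0.141] turn [ 0.002 -0.015 -0.019] F [-0.7   0.41 -1.07] w 0.0876 g 0.0
297.3186396354542 251.98527548479953 191.65957511207802 [[-0.089, -0.962, -0.257, 0.574], [-0.996, 0.086, 0.023, 0.283], [0.0, 0.258, -0.966, 0.287], [0.0, 0.0, 0.0, 1.0]]
222.76570881982568 188.38031265204864
132 118
```

View pics/w1.png

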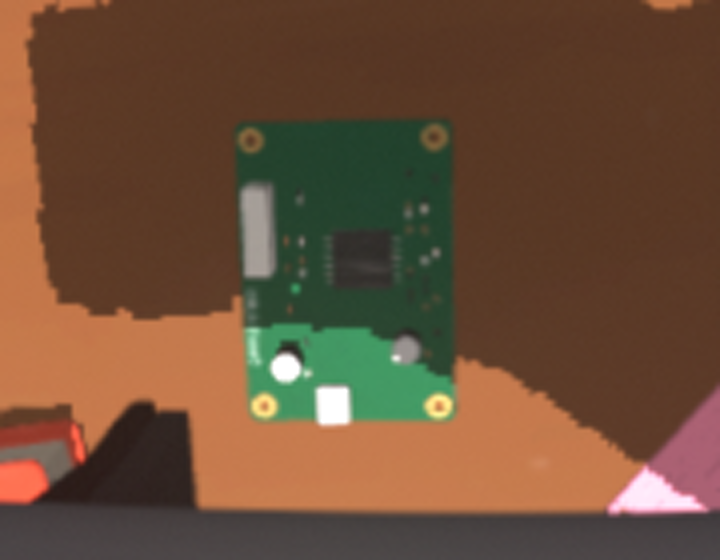

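The board's corners in this crop are at (236,123), (453,121), (456,418) and (250,420). The USB end is at the bottom, towards the robot.

```bash
python3 -c "
from h import *
c=load('w1')
B=np.array([at(c,132+u/4,118+v/4,.020,True)[:2] for u,v in [(236,122),(454,120),(456,419),(249,421)]])
print(B.round(4),B.mean(0));a=B[0]+B[1]-B[2]-B[3];print(np.degrees(np.arctan2(a[1],a[0])),np.linalg.norm(a)/2,np.linalg.norm(B[0]-B[1]),np.linalg.norm(B[2]-B[3]))
go(*B.mean(0),.195,np.degrees(np.arctan2(a[1],a[0])))"
```

```text
[[0.5485 0.3408]
 [0.544  0.2912]
 [0.4727 0.2975]
 [0.4763 0.3477]] [0.51037323 0.31928965]
-5.24643655406023 0.0720304692486358 0.049800036167785215 0.05038337904249145
t 3.07 pos [0.5039 0.2893 0.3056] shift [ 0.093 -0.762  2.766] turn [ 0.002 -0.015  0.018] F [-0.24 -1.23 -0.28] w 0.0872 g 0.0
```

```bash

python3 -m inch '[[0.1,-0.76,0,0,-0.01,0.02],[0,0,0,0,0,0],[0,0,0.5,0,0,0],[0,0,0.5,0,0,0],[0,0,0.5,0,0,0]]' >/dev/null
python3 -m inch '[[0,0,0.5,0,0,0],[0,0,0.4,0,0,0],[0,0,0.37,0,0,0],[0,0,0,0,0,0],[0,0,0,0,0,0]]'
python3 -c "
from h import *
go(.5104,.3193,.195,-5.2)"
```

```text
time: 3.9
ee_pos: [0.51, 0.3199, 0.1942]
eef_rot: [0.999, -0.045, -0.001, 0.0]
ft_force: [0.7, 0.3, 0.3]
width: 0.0871
grip_force: 0.0
t 3.9 pos [0.51   0.3199 0.1942] shift [ 0.011  0.013 -0.02 ] turn [0.005 0.01  0.003] F [0.74 0.31 0.3 ] w 0.0871 g 0.0
```

```bash

python3 -m inch '[[0,0,0,0,0,0],[0,0,0,0,0,0],[0,0,0,0,0,0],[0,0,0,0,0,0],[0,0,0,0,0,0]]' 0.1 12 >/dev/null
python3 -m inch '[[0,0,0,0,0,0],[0,0,0,0,0,0],[0,0,0,0,0,0],[0,0,0,0,0,0],[0,0,0,0,0,0]]' -1 12
python3 -m inch '[[0,0,-0.1,0,0,0],[0,0,-0.3,0,0,0],[0,0,-0.5,0,0,0],[0,0,-0.5,0,0,0],[0,0,0,0,0,0]]'
python3 -c "
from h import *
go(.5104,.3193,.195,-5.2)
s=r.read_state();print(s['joint_positions'].round(2) if hasattr(s['joint_positions'],'round') else s['joint_positions'])
c=snap('wrist','w2')
save(c,'w2',(132,100,332,250),4)"
```

```text
time: 4.73
ee_pos: [0.5099, 0.3204, 0.194]
eef_rot: [0.999, -0.045, -0.001, 0.0]
ft_force: [0.3, -0.3, 1.9]
width: 0.0496
grip_force: 12.0
time: 5.15
ee_pos: [0.5108, 0.3215, 0.2548]
eef_rot: [0.999, -0.045, 0.002, -0.002]
ft_force: [1.2, 1.4, 0.2]
width: 0.0492
grip_force: 12.0
t 5.15 pos [0.5108 0.3215 0.2548] shift [-0.004  0.056  1.496] turn [-0.03  -0.031  0.01 ] F [1.17 1.4  0.22] w 0.0492 g 12.0
[-0.1   0.5  -0.68  1.66  0.35  1.1  -2.54]
```

View pics/w2.png

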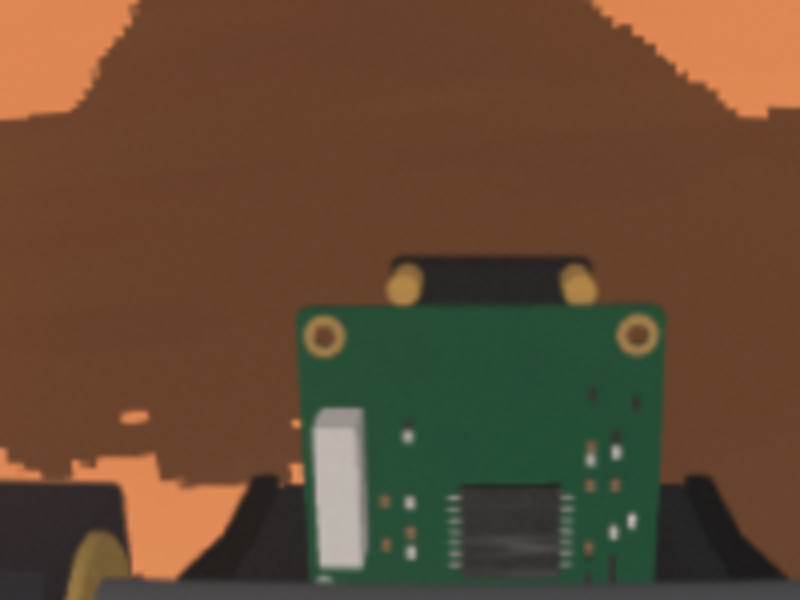

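Board is held square and level (front corners at crop (300,308) and (665,308)). Carry it to a viewpoint just short of the jig.

```bash

python3 -m inch '[[0,0,-0.5,0,0,0.54],[0,0.3,-0.5,0,0,0.54],[0.06,0.8,-0.3,0,0,0],[0.06,0.9,-0.3,0,0,0],[0.06,0.9,0,0,0,0]]' >/dev/null
python3 -m inch '[[0.06,0.9,0,0,0,0],[0.06,0.9,0,0,0,0],[0.06,0.9,0,0,0,0],[0.06,0.9,0,0,0,0],[0.06,0.9,0,0,0,0]]' >/dev/null
python3 -m inch '[[0.06,0.8,0,0,0,0],[0.06,0.4,0,0,0,0],[0,0,0,0,0,0],[0,0,0,0,0,0],[0,0,0,0,0,0]]' >/dev/null
python3 -c "
from h import *
c=load('w2')
B=np.array([at(c,132+u/4,100+v/4,.0808,True)[:2] for u,v in [(298,307),(666,305)]]);print(B.round(4),np.linalg.norm(B[0]-B[1]))
go(.457,-.025,.32,-12.6)
c=snap('wrist','w3');u,v=proj(c,[.545,-.044,.048],True);print(u,v)
x0,y0=int(u)-100,int(v)-75
x0=max(0,min(x0,512-200));y0=max(0,min(y0,384-150));print(x0,y0)
save(c,'w3',(x0,y0,x0+200,y0+150),4)"
```

```text
[[0.5503 0.343 ]
 [0.5462 0.2937]] 0.04945774489771112
t 6.45 pos [ 0.4593 -0.0199  0.3139] shift [-0.028  0.138 -0.152] turn [-0.001  0.012  0.012] F [ 0.1   0.44 -0.74] w 0.0494 g 12.0
257.9064711726214 90.73423545576793
157 15
```

View pics/w3.png

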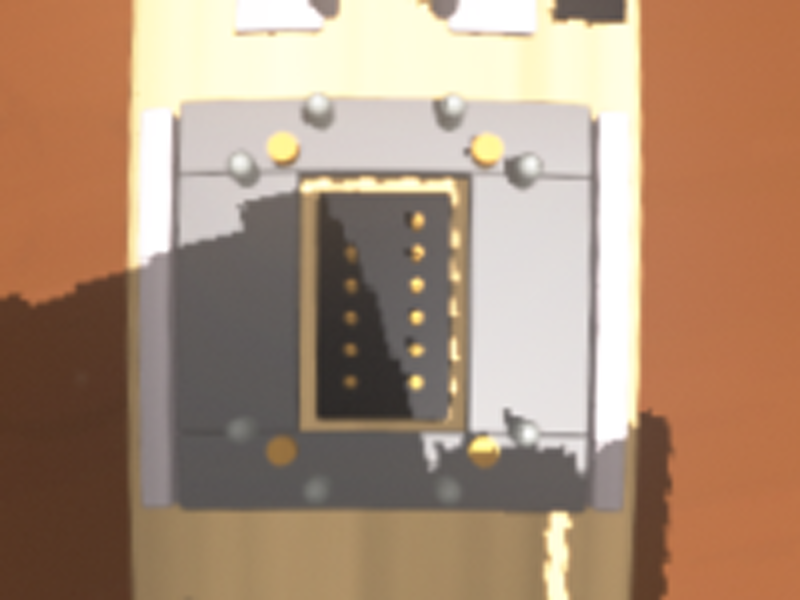

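```bash
python3 -c "
from h import *
c=load('w3')
f=lambda u,v,z:at(c,157+u/4,15+v/4,z,True)[:2]
P=np.array([f(u,v,.048) for u,v in [(283,149),(487,149),(484,451),(281,451)]])
print(P.mean(0));a=P[0]+P[1]-P[2]-P[3];y=np.degrees(np.arctan2(a[1],a[0]));print(y,np.linalg.norm(a)/2,np.linalg.norm(P[0]-P[1]))
Q=np.array([f(u,v,.0555-.0015) for u,v in [(318,104),(450,104),(524,164),(523,432),(449,489),(316,489),(241,431),(243,163)]]);print(Q.mean(0))
n=(P.mean(0)+Q.mean(0))/2;n=P.mean(0)
x=np.array([np.cos(np.radians(y)),np.sin(np.radians(y))]);l=n-.001*x
print(l);go(*l,.26,y)"
```

```text
[ 0.54697151 -0.04028966]
-12.939269457850875 0.06354732767561494 0.04176427075467716
[ 0.54724685 -0.04017744]
[ 0.5459969  -0.04006574]
t 6.5 pos [ 0.4594 -0.0196  0.3139] shift [2.225 0.015 1.349] turn [-0.001  0.011  0.068] F [ 0.81  0.06 -0.98] w 0.0495 g 12.0
```

```bash

python3 -m inch '[[0.5,0,0,0,0.01,0.07],[0.7,0,0,0,0,0],[0.6,0,0.4,0,0,0],[0.3,0.015,0.5,0,0,0],[0.125,0,0.45,0,0,0]]' >/dev/null
python3 -m inch '[[0,0,0,0,0,0],[0,0,0,0,0,0],[0,0,0,0,0,0],[0,0,0,0,0,0],[0,0,0,0,0,0]]'
python3 -c "
from h import *
go(.546,-.0401,.26,-12.94)
c=snap('wrist','w4');
save(c,'w4',(157,120,347,250),4)"
```

```text
time: 7.33
ee_pos: [0.546, -0.041, 0.2613]
eef_rot: [0.994, -0.113, 0.001, 0.0]
ft_force: [0.4, -0.1, -0.8]
width: 0.0493
grip_force: 12.0
t 7.33 pos [ 0.546  -0.041   0.2613] shift [-0.005 -0.021  0.032] turn [ 0.001 -0.017 -0.013] F [ 0.43 -0.06 -0.79] w 0.0493 g 12.0
```

View pics/w4.png

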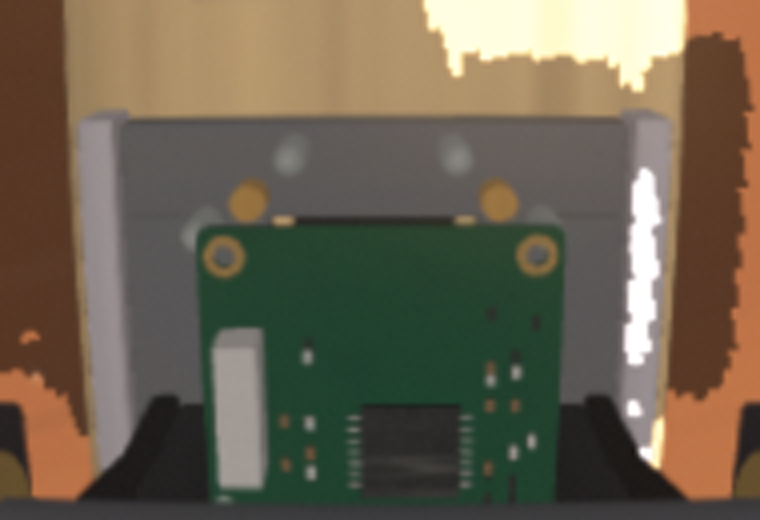

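```bash
python3 -c "
from h import *
c=load('w4')
s=r.read_state();M=R.from_quat(s['eef_rot']);p=np.array(s['ee_pos'])
f=lambda u,v,z:M.inv().apply(at(c,157+u/4,120+v/4,z,True)-p)*1e3
for n,L in dict(board=[(199,226,.0873),(563,226,.0873)],pin=[(289,156,.0545),(456,156,.0545)],post=[(247,203,.048),(500,203,.048)]).items():
  q=[f(*l) for l in L];print(n,np.round(q,1)[:,:2].tolist(),np.round((q[0]+q[1])/2,2)[:2])
c=load('w3')
"
```

```text
board [[37.0, -24.2], [37.1, 24.6]] [37.06  0.2 ]
pin [[41.4, -14.5], [41.4, 12.2]] [41.41 -1.14]
post [[32.5, -22.1], [32.5, 20.1]] [32.52 -1.02]
```

Board-to-nest offset is essentially nil along x and 1.2 mm along y. Correct that and lower.

```bash

python3 -m inch '[[0,-0.031,0,0,-0.015,-0.01],[0,0,0,0,0,0],[0,0,0.25,0,0,0],[0,0,0.25,0,0,0],[0,0,0.2,0,0,0]]' >/dev/null
python3 -m inch '[[0,0,0.1,0,0,0],[0,0,0.05,0,0,0],[0,0,0,0,0,0],[0,0,0,0,0,0],[0,0,0,0,0,0]]' >/dev/null
python3 -c "
from h import *
go(.546,-.0401,.224,-12.94)
c=snap('wrist','w5')
save(c,'w5',(157,120,347,250),4)"
```

```text
t 8.22 pos [ 0.5463 -0.0401  0.2263] shift [-0.007  0.002  0.057] turn [ 0.001  0.01  -0.006] F [ 0.42  0.3  -0.53] w 0.0494 g 12.0
```

View pics/w5.png

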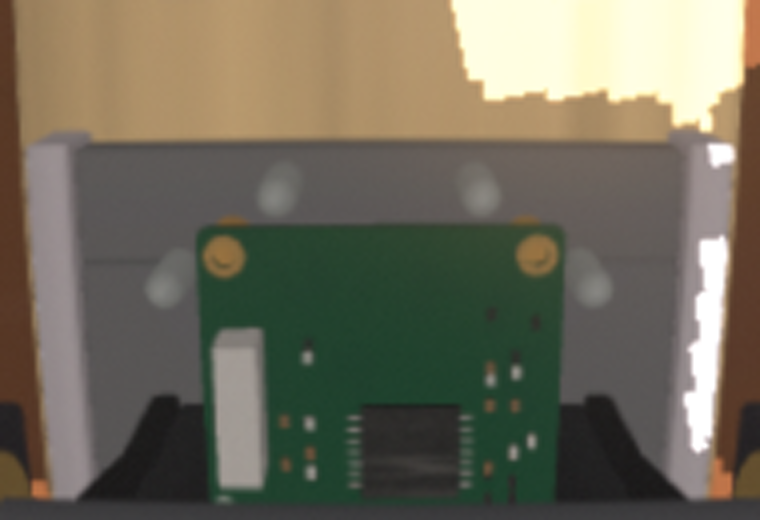

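Board is centred between the pins (pin tips at columns 165/595 and 276/482; board edges at 199/563). Seat it and release.

```bash

python3 -m inch '[[0,0,0.03,0,0,0],[0,0,0.03,0,0,0],[0,0,0,0,0,0],[0,0,0,0,0,0],[0,0,0,0,0,0]]'
python3 -c "
from h import *
go(.546,-.0401,.224,-12.94)"
```

```text
time: 8.68
ee_pos: [0.5463, -0.0401, 0.2238]
eef_rot: [0.994, -0.113, -0.001, 0.0]
ft_force: [0.4, -0.7, 2.7]
width: 0.0492
grip_force: 12.0
t 8.68 pos [ 0.5463 -0.0401  0.2238] shift [-0.007  0.003 -0.004] turn [ 0.001  0.01  -0.006] F [ 0.42 -0.74  2.72] w 0.0492 g 12.0
```

```bash

python3 -m inch '[[0,0,0,0,0,0],[0,0,0,0,0,0],[0,0,0,0,0,0],[0,0,0,0,0,0],[0,0,0,0,0,0]]' 0.25
python3 -m inch '[[0,0,0,0,0,0],[0,0,-0.1,0,0,0],[0,0,-0.3,0,0,0],[0,0,-0.6,0,0,0],[0,0,-0.8,0,0,0]]' 0.5
python3 -m inch '[[-0.3,0,-0.5,0,0,0],[-0.8,0,-0.3,0,0,0],[-0.9,0,0,0,0,0],[-0.5,0,0,0,0,0],[0,0,0,0,0,0]]' 0.5
python3 -c "
from h import *
go(.546,-.0401,.224,-12.94)
c=snap('wrist','w6');u,v=proj(c,[.547,-.041,.05],True);x0,y0=int(u)-95,max(0,int(v)-65);print(x0,y0)
save(c,'w6',(x0,y0,x0+190,y0+130),4)"
```

```text
time: 9.1
ee_pos: [0.5461, -0.0401, 0.2234]
eef_rot: [0.994, -0.113, -0.001, 0.0]
ft_force: [0.2, -0.7, -0.5]
width: 0.0542
grip_force: 0.0
time: 9.52
ee_pos: [0.5455, -0.0401, 0.2955]
eef_rot: [0.994, -0.113, -0.003, -0.0]
ft_force: [0.4, -0.3, 0.4]
width: 0.065
grip_force: 0.0
time: 9.93
ee_pos: [0.446, -0.0166, 0.329]
eef_rot: [0.994, -0.112, -0.001, 0.001]
ft_force: [1.0, 0.3, -0.7]
width: 0.0652
grip_force: 0.0
t 9.93 pos [ 0.446  -0.0166  0.329 ] shift [2.567 0.014 2.624] turn [0.012 0.01  0.004] F [ 0.98  0.32 -0.7 ] w 0.0652 g 0.0
157 9
```

View pics/w6.png

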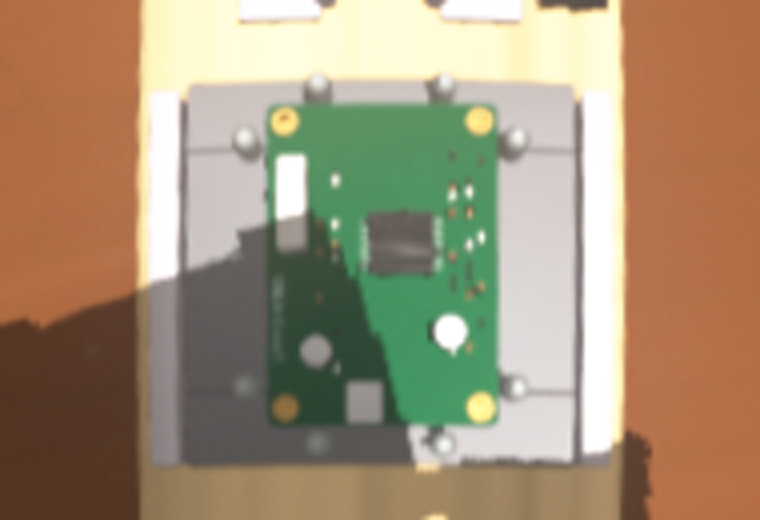

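The board sits inside all eight pins, corner holes over the posts, USB at the bottom (away from the hinge). Now rise and straddle the handle, about 124 mm behind the nest.

```bash

python3 -m inch '[[0,0,-0.5,0,0,0],[0,0,-0.8,0,0,0],[0.2,0,-0.6,0,0,0],[0.6,0,-0.18,0,0,0],[0.8,0,0,0,0,0]]' 1 40 >/dev/null
python3 -m inch '[[0.9,0,0,0,0,0],[0.9,0,0,0,0,0],[0.8,0,0,0,0,0],[0.5,0,0,0,0,0],[0,0,0,0,0,0]]' >/dev/null
python3 -c "
from h import *
go(.668,-.0681,.412,-12.94)"
```

```text
t 10.82 pos [ 0.6354 -0.0616  0.4094] shift [ 0.83  -0.023 -0.066] turn [-0.003  0.018 -0.021] F [-0.98 -0.51 -1.32] w 0.0872 g 0.0
```

```bash

python3 -m inch '[[0.5,-0.02,0,0,0.018,-0.02],[0.33,0,-0.06,0,0,0],[0,0,0,0,0,0],[0,0,0,0,0,0],[0,0,0,0,0,0]]' -0.4 5 >/dev/null
python3 -c "
from h import *
go(.668,-.0681,.412,-12.94)
c=snap('scene','s2');u,v=proj(c,[.668,-.068,.248]);print(u,v);x0,y0=int(u)-80,int(v)-80
save(c,'s2',(x0,y0,x0+160,y0+150),4)"
```

```text
t 11.23 pos [ 0.6643 -0.0663  0.4132] shift [0.1   0.023 0.029] turn [ 0.001 -0.002  0.015] F [ 0.15 -0.28 -0.23] w 0.0619 g 0.0
223.94554478605528 126.74868833995026
```

View pics/s2.png

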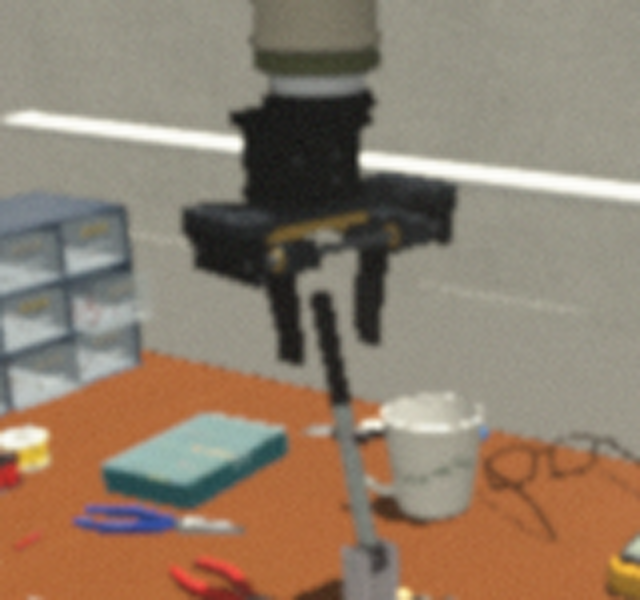

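The handle's upper end stands between the fingers (about (325,330)), clear of the palm. Close gently on it.

```bash

python3 -m inch '[[0.1,0.02,0.03,0,0,0],[0,0,0,0,0,0],[0,0,0,0,0,0],[0,0,0,0,0,0],[0,0,0,0,0,0]]' -1 5 
python3 -m inch '[[0,0,0,0,0,0],[0,0,0,0,0,0],[0,0,0,0,0,0],[0,0,0,0,0,0],[0,0,0,0,0,0]]' -1 5 
python3 -c "
from h import *
go(.668,-.0681,.412,-12.94)"
```

```text
time: 11.7
ee_pos: [0.6684, -0.0682, 0.4118]
eef_rot: [0.994, -0.112, 0.0, 0.0]
ft_force: [-0.1, -0.4, 0.0]
width: 0.0245
grip_force: 0.0
time: 12.12
ee_pos: [0.6685, -0.0679, 0.4118]
eef_rot: [0.994, -0.112, 0.0, -0.0]
ft_force: [-0.1, 1.5, 0.5]
width: 0.0163
grip_force: 5.0
t 12.12 pos [ 0.6685 -0.0679  0.4118] shift [-0.012  0.009 -0.005] turn [-0.002 -0.004  0.017] F [-0.14  1.52  0.46] w 0.0163 g 5.0
```

```bash

python3 -m inch '[[0,0,0,0,0,0],[-0.1,0,-0.02,0,0,0],[-0.276,0,-0.05,0,0,0],[-0.608,0,-0.044,0,0,0],[-0.761,0,0.066,0,0,0]]' -1 30
python3 -m inch '[[-0.735,0,0.197,0,0,0],[-0.691,0,0.324,0,0,0],[-0.626,0,0.437,0,0,0],[-0.538,0,0.538,0,0,0],[-0.437,0,0.626,0,0,0]]'
python3 -m inch '[[-0.267,0,0.547,0,0,0],[-0.171,0,0.507,0,0,0],[0,0,0,0,0,0],[0,0,0,0,0,0],[0,0,0,0,0,0]]'
python3 -c "
from h import *
go(.458,-.020,.242,-12.94)"
```

```text
time: 12.53
ee_pos: [0.6006, -0.0525, 0.4138]
eef_rot: [0.994, -0.112, 0.001, -0.0]
ft_force: [6.0, 2.8, -11.9]
width: 0.0155
grip_force: 30.1
time: 12.95
ee_pos: [0.4816, -0.0251, 0.3296]
eef_rot: [0.994, -0.112, 0.003, 0.0]
ft_force: [15.0, 2.4, -6.0]
width: 0.0154
grip_force: 30.1
time: 13.37
ee_pos: [0.4651, -0.0212, 0.2868]
eef_rot: [0.994, -0.112, 0.0, -0.0]
ft_force: [-1.7, 5.6, 2.6]
width: 0.0155
grip_force: 30.0
t 13.37 pos [ 0.4651 -0.0212  0.2868] shift [-0.18  0.01  1.12] turn [-0.003 -0.003  0.019] F [-1.69  5.59  2.56] w 0.0155 g 30.05
```

```bash

python3 -m inch '[[-0.05,0,0.25,0,0,0],[-0.04,0,0.25,0,0,0],[-0.03,0,0.2,0,0,0],[0,0,0.1,0,0,0],[0,0,0,0,0,0]]'
python3 -m inch '[[0,0,0.05,0,0,0],[0,0,0,0,0,0],[0,0,0,0,0,0],[0,0,0,0,0,0],[0,0,0,0,0,0]]'
python3 -m inch '[[0,0,0.05,0,0,0],[0,0,0.05,0,0,0],[0,0,0,0,0,0],[0,0,0,0,0,0],[0,0,0,0,0,0]]'
python3 -c "
from h import *
go(.458,-.020,.242,-12.94)"
```

```text
time: 13.78
ee_pos: [0.4602, -0.0201, 0.2541]
eef_rot: [0.994, -0.112, -0.0, -0.0]
ft_force: [-2.8, 5.7, 3.5]
width: 0.0157
grip_force: 29.9
time: 14.2
ee_pos: [0.4602, -0.0201, 0.2528]
eef_rot: [0.994, -0.112, -0.0, -0.0]
ft_force: [-4.6, 6.7, 5.0]
width: 0.0158
grip_force: 29.9
time: 14.62
ee_pos: [0.4601, -0.02, 0.2489]
eef_rot: [0.994, -0.112, -0.001, -0.0]
ft_force: [-4.6, 6.9, 6.7]
width: 0.0157
grip_force: 29.9
t 14.62 pos [ 0.4601 -0.02    0.2489] shift [-0.052  0.011  0.173] turn [-0.     0.009  0.019] F [-4.65  6.87  6.7 ] w 0.0157 g 29.93
```

```bash

python3 -m inch '[[0,0,0.03,0,0,0],[0,0,0.03,0,0,0],[0,0,0.03,0,0,0],[0,0,0,0,0,0],[0,0,0,0,0,0]]'
python3 -m inch '[[0,0,0.03,0,0,0],[0,0,0.03,0,0,0],[0,0,0.01,0,0,0],[0,0,0,0,0,0],[0,0,0,0,0,0]]'
python3 -c "
from h import *
go(.458,-.020,.242,-12.94)
c=snap('wrist','w9');cv2.imwrite('pics/w9.png',c['pixels'][:,:,::-1])"
```

```text
time: 15.03
ee_pos: [0.4601, -0.02, 0.2454]
eef_rot: [0.994, -0.111, -0.001, -0.0]
ft_force: [-7.0, 7.1, 9.1]
width: 0.0155
grip_force: 29.9
time: 15.45
ee_pos: [0.4601, -0.02, 0.2427]
eef_rot: [0.994, -0.112, -0.001, -0.0]
ft_force: [-8.3, 6.6, 12.1]
width: 0.0158
grip_force: 29.9
t 15.45 pos [ 0.4601 -0.02    0.2427] shift [-0.051  0.012  0.019] turn [0.001 0.01  0.02 ] F [-8.27  6.6  12.08] w 0.0158 g 29.92
```

Geometry says level to within about 1 mm. I'll check plate travel by tracking board features in the scene camera against the earlier picture.

```bash
python3 - <<'E'
from h import *
a=load('s2');c=snap('scene','s3')
n=np.array([.547,-.0404]);t=np.radians(-12.94);X=np.array([np.cos(t),np.sin(t)]);Y=np.array([-X[1],X[0]])
W=lambda x,y,z:np.r_[n+x*X+y*Y,z]
ga,gc=[cv2.cvtColor(np.ascontiguousarray(q['pixels']),cv2.COLOR_RGB2GRAY) for q in(a,c)]
def track(poly,name):
    m=np.zeros_like(ga);cv2.fillPoly(m,[np.array([proj(a,p) for p in poly],np.int32)],255)
    k=cv2.goodFeaturesToTrack(ga,20,.05,2,mask=m)
    q,st,e=cv2.calcOpticalFlowPyrLK(ga,gc,k,None,winSize=(7,7),maxLevel=1)
    for u,v,s,er in zip(k[:,0],q[:,0],st[:,0],e[:,0]): print(name,u.astype(int),(v-u).round(2),round(float(er),1))
track([W(x,y,.052) for x,y in[(-38,-27),(38,-27),(38,27),(-38,27)] for x,y in[(x/1e3,y/1e3)]],'board')
track([W(x,y,.018) for x,y in[(.05,.06),(.132,.06),(.132,-.06),(.05,-.06)]],'base')
p=W(0,0,.052);print('per 6mm',np.subtract(proj(a,p-[0,0,.006]),proj(a,p)))
go(.458,-.020,.242,-12.94)
E
```

```text
board [245 197] [-3.16 19.46] 31.4
board [245 199] [-3.71 -8.3 ] 22.9
board [248 203] [0.44 1.55] 13.5
board [242 201] [-8.03 19.42] 22.9
board [265 204] [ 44.62 -35.19] 13.9
board [260 206] [ 27.96 -18.67] 10.9
board [249 195] [1.89 5.59] 26.2
board [260 199] [ 46.65 -35.2 ] 17.7
board [262 200] [ 51.14 -19.3 ] 60.3
board [265 200] [ 31.51 -40.52] 10.4
board [255 204] [ 32.55 -26.59] 11.7
board [256 196] [ 14.44 -47.41] 17.3
base [245 194] [1.27 5.45] 21.2
base [245 197] [-3.16 19.46] 31.4
base [245 199] [-3.71 -8.3 ] 22.9
base [242 201] [-8.03 19.42] 22.9
base [249 195] [1.89 5.59] 26.2
base [227 196] [-97.29 -14.76] 34.2
base [234 206] [10.62  5.74] 19.3
base [227 203] [  -2.19 -106.83] 29.1
base [219 201] [-126.41  -34.75] 26.3
base [238 204] [8.4  1.18] 19.9
base [241 205] [7.69 1.  ] 15.0
base [217 203] [-167.08    6.67] 9.8
per 6mm [0.02087943 1.81148998]
t 15.55 pos [ 0.4601 -0.02    0.2427] shift [-0.051  0.012  0.019] turn [0.001 0.01  0.02 ] F [-7.96  6.52 11.08] w 0.0156 g 29.92
```

```bash
python3 - <<'E'
from h import *
c=load('w9');p=c['pixels'].astype(float)
n=np.array([.547,-.0404]);t=np.radians(-12.94);X=np.array([np.cos(t),np.sin(t)]);Y=np.array([-X[1],X[0]])
W=lambda x,y,z:np.r_[n+x*X+y*Y,z]
ys=np.arange(-.075,.0751,.00025)
def prof(x,z):
    uv=np.array([proj(c,W(x,y,z),True) for y in ys],np.float32)
    return cv2.remap(p.astype(np.float32),uv[None,:,0].copy(),uv[None,:,1].copy(),cv2.INTER_LINEAR)[0],uv
for x in(-.015,-.005,.005,.015,.025,.03):
    q,uv=prof(x,.044)
    g=q[:,1]-q[:,0]                     # green minus red
    h=g>.5*np.percentile(g,90)
    i=np.flatnonzero(h&(abs(ys)<.035)); 
    print('x',x,uv[300].round(0),'green y',ys[i[0]]*1e3,ys[i[-1]]*1e3,len(i)*.25)
    q,_=prof(x,.018); s=q[:,2]/(q[:,0]+1); d=np.abs(np.diff(cv2.GaussianBlur(q,(1,5),0),axis=0)).sum(1)
    L=np.flatnonzero((ys[:-1]<-.05));Rr=np.flatnonzero(ys[:-1]>.05)
    print('  edges base',[(round(ys[k]*1e3,1),int(d[k])) for k in (L[np.argmax(d[L])],Rr[np.argmax(d[Rr])])])
E
```

```text
x -0.015 [253. 107.] green y -25.249999999999954 25.000000000000092 18.25
  edges base [(np.float64(-50.2), 80), (np.float64(59.5), 24)]
x -0.005 [253.  90.] green y -25.499999999999954 24.750000000000092 18.25
  edges base [(np.float64(-50.2), 67), (np.float64(59.5), 22)]
x 0.005 [253.  74.] green y -25.249999999999954 24.750000000000092 22.5
  edges base [(np.float64(-50.5), 72), (np.float64(51.0), 54)]
x 0.015 [253.  58.] green y -24.749999999999954 24.750000000000092 18.75
  edges base [(np.float64(-50.5), 78), (np.float64(50.5), 76)]
x 0.025 [253.  42.] green y -24.749999999999954 24.750000000000092 32.25
  edges base [(np.float64(-50.5), 76), (np.float64(50.8), 82)]
x 0.03 [253.  34.] green y -24.749999999999954 24.750000000000092 28.25
  edges base [(np.float64(-50.2), 67), (np.float64(50.8), 82)]
```

The board's apparent width comes out at 50.0 mm if its top is at z = 44 mm, so the plate is about 6 mm down, level with the rails. Hold for more than 3 s.

```bash
Z='[[0,0,0,0,0,0],[0,0,0,0,0,0],[0,0,0,0,0,0],[0,0,0,0,0,0],[0,0,0,0,0,0]]'
python3 -m inch '[[0,0,0,0,0,0],[0,0,0,0,0,0],[0,0,0,0,0,0],[0,0,0,0,0,0],[0,0,0,0,0,0]]' >/dev/null
python3 -m inch '[[0,0,0,0,0,0],[0,0,0,0,0,0],[0,0,0,0,0,0],[0,0,0,0,0,0],[0,0,0,0,0,0]]' >/dev/null
python3 -m inch '[[0,0,0,0,0,0],[0,0,0,0,0,0],[0,0,0,0,0,0],[0,0,0,0,0,0],[0,0,0,0,0,0]]' >/dev/null
python3 -m inch '[[0,0,0,0,0,0],[0,0,0,0,0,0],[0,0,0,0,0,0],[0,0,0,0,0,0],[0,0,0,0,0,0]]' >/dev/null
python3 -m inch '[[0,0,0,0,0,0],[0,0,0,0,0,0],[0,0,0,0,0,0],[0,0,0,0,0,0],[0,0,0,0,0,0]]' >/dev/null
python3 -m inch '[[0,0,0,0,0,0],[0,0,0,0,0,0],[0,0,0,0,0,0],[0,0,0,0,0,0],[0,0,0,0,0,0]]' >/dev/null
python3 -m inch '[[0,0,0,0,0,0],[0,0,0,0,0,0],[0,0,0,0,0,0],[0,0,0,0,0,0],[0,0,0,0,0,0]]' >/dev/null
python3 -m inch '[[0,0,0,0,0,0],[0,0,0,0,0,0],[0,0,0,0,0,0],[0,0,0,0,0,0],[0,0,0,0,0,0]]' >/dev/null
python3 -m inch '[[0,0,0,0,0,0],[0,0,0,0,0,0],[0,0,0,0,0,0],[0,0,0,0,0,0],[0,0,0,0,0,0]]' >/dev/null
python3 -m inch '[[0,0,0,0,0,0],[0,0,0,0,0,0],[0,0,0,0,0,0],[0,0,0,0,0,0],[0,0,0,0,0,0]]'
python3 -c "
from h import *
go(.458,-.020,.242,-12.94);print(job.close_job())"
```

```text
time: 19.72
ee_pos: [0.4601, -0.02, 0.2427]
eef_rot: [0.994, -0.112, -0.001, -0.0]
ft_force: [-8.1, 6.8, 11.6]
width: 0.0158
grip_force: 29.9
t 19.72 pos [ 0.4601 -0.02    0.2427] shift [-0.051  0.011  0.019] turn [0.001 0.01  0.019] F [-8.12  6.77 11.57] w 0.0158 g 29.92
the job is handed in; nothing more can be done
None
```

The board is seated in the nest with its USB end away from the hinge, and I held the press arm down for over 4 s with the plate level to about 1 mm by camera. I handed the job in at 19.7 s with the arm still held; no verdict came back.

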